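# Set the sprung stop with the block gauge through the guard flap

## Robot

A 6-joint arm with a two-finger parallel gripper is mounted at the origin on the work surface. World frame = base frame: x ahead of the robot, y to its left, z up, the work surface at z = 0. Lengths are in m, angles in rad, forces in N, time in s.
With the tool pointing down it reaches from about 0.325 to 0.9 m from the base axis. Payload 6.1 kg.
Tool frame: the origin (TCP) lies midway between the tips of the shut fingers; the grasp point (between the pads) lies 19 mm behind it; z points along the fingers, y is the direction in which the jaws open and shut (so a half turn about z gives the same grasp; the last joint's range is limited). The gripper opens to 87 mm and grips with 3 to 60 N. Pads are 19 mm wide; open, the fingers measure 117 mm over their backs; the gripper's body (75 mm by 190 mm) begins 51 mm behind the grasp point.
Start: joints at [-1.245, 0.22, 1.526, -0, 1.395, -0.126], TCP at [0.273, -0.562, 0.223] pointing down, gripper open.
Joint ranges: [-2.98, 2.98], [-0.91, 2.08], [0.09, 2.57], [-1.24, 4.39], [0.2, 2.65], [-2.68, 2.68]. Speed limits (rad/s): [2.57, 2.57, 3.01, 3.14, 3.14, 3.14].

## Interface

Orientations are given as a unit quaternion [w, x, y, z].
In Python, from rig import arm gives the robot as it stands.
- The arm moves only by the tool play_rows, never from a script. Its argument "steps" is a list of rows, each an object with "travel": the shift along the tool's x, y, z in cm, a list of three; "angular": the turn, a rotation vector about the tool's x, y, z in rad, a list of three. In form: [{"travel": [x, y, z], "angular": [ax, ay, az]}, ...]. A call has 1 to 12 rows; each row shifts and turns the commanded pose from where the row before left it, along the tool's axes as they then stand; what a row does not reach is not made up. A row lasts 1/8 s, in which the tool goes at most 62.5 mm and 10.7 degrees, less where a joint would pass 70% of its speed; a pose out of reach is approached as far as the arm can. A call with a gripper value outside its range is refused whole. "hand" is the finger opening in cm, from 0 to 8.7, set as the call begins (left out, the last holds). The fingers move at their own pace and stop on an object; "squeeze" is the grip in N (left out, the last holds). Time passes only in rows, so rows that do not move let the fingers close. It gives the time, the measured TCP pose, the force and the opening at its end, in the units of the state.
- arm.get_obs(): the state, without advancing time (a new reading comes with each control period).
- arm.get_image(name): name is "scene" or "top" or "wrist"; returns (picture, depth): 480x640x3 uint8, red, green, blue; 480x640 float32, m along the optical axis (not along the pixel's ray), 0 where there is no reading.
- arm.camera_info(name): a dict with "intrinsics" (3x3 intrinsics, pixels), "rvec" (rotation vector, rad) and "tvec" (3), from world to camera coordinates, as OpenCV has them. Camera axes: x right, y down, z forward; pixel columns grow to the right and rows downward; lengths in m; the calibration is good to about 2 mm. A picture is of the moment at which its call begins: read the wrist's pose just before it. camera_info takes no time and is no camera call; for the wrist camera it gives the pose at the moment of the call.
- arm.sign_off(): hands the job in, once; it reports no verdict.
Trained networks look in the newest picture that a camera, given by its name, has taken for a name from the list of things; names that differ only in an ending like _2 or _b are one class to them, and where a whole thing is asked for, a point or a joint stands for the part that bears it (a point fixed in the world has none). Each returns a list of dicts, best first, with "conf" (0 to 1); they miss things now and then, are a little off and sometimes report something else, mostly with a low value. They report only what shows in the picture. A call takes as long as a camera call. They do not tell look-alikes from the thing itself.
- arm.look_for(camera, query): "uv" ([column, row] in pixels, amid what is visible of it).
- arm.tip_of(camera, query): "uv" ([column, row] in pixels: a listed point, or the origin of a listed thing).
The state is a dict: "t": time; "joints": joint angles; "joint_vel": joint speeds; "joint_torque": joint torques, N m; "eef_pos": TCP position; "tool_rot": TCP orientation; "wrist_force": force on the tool from outside, world axes, zero at the start; "moment": the same for the moment, N m; "grip_width": finger opening in m.
Only numpy, scipy, OpenCV 4.12 (cv2) and the standard library are available. Lean on these libraries where they do the work, as an engineer would, in place of code of your own. Each camera call takes 0.05 s, during which the arm holds its last target.

## Task

Take the round-nosed walnut block gauge by its brass fin, push it nose first through the spring-hinged flap into the guard channel, and keep pushing along the channel until the stop plunger inside is fully home against its cushion; feel for it, pressing firmly but with no more than about 18 N. Let go and leave the gauge lying flat in the channel with the flap swung shut behind it, without disturbing the other things on the bench.

Things in the scene. Friction and masses are not known exactly. Their poses are not given: they have to be found in the camera images.
- gauge: Block gauge: dark walnut block 80 mm long (x), 30 wide (y), 16 high (z), about 0.2 kg. Its nose (+x end) is a half round of 15 mm radius, its tail (-x end) square. On top, behind the middle, stands a thin brass fin. Origin: centre of the underside; nose tip at x = +40 mm, tail at x = -40 mm.
- fin (a point): Point in the middle of the gauge's brass fin, 15 mm behind the gauge's origin (x = -15) and 48 mm above the gauge's underside. Fin 40 mm long (gauge x), 10 mm thick (gauge y), from 16 to 66 mm height. Grip it by its two large faces, fingertips staying 30 to 40 mm above the gauge's underside, so that they pass over the channel.
- dock: Guard channel fixed to the bench. Origin: in the gate plane, midway, at bench level; x runs into the channel, z up. Floor top at z = 4 mm, from x = -110 mm (open apron) to 235 mm. Walls from x = 0 to 235 mm, inner faces at y = +26 and -22 mm, top z = 29 mm. Brass hinge post at the +y side of the gate.
- slot (a point): Centre of the fin slot over the channel (dock x = 75, y = 0.5, z = 29 mm). Two inward lips over the walls (dock z 27 to 29 mm, x 3 to 148 mm, flared up to z = 33 mm at the gate) leave a slot from dock y = -13 to +14 mm for the fin: the gauge can enter only through the gate, on the floor or best 2 to 4 mm above it (it fits up to 7). Run it along dock y = 0 to 3 mm.
- flap (a joint): Tin flap across the gate, 44 mm wide, 18 high, 3 thick, on an upright hinge at dock x = 0, y = +24 mm. Reading: angle in rad, 0 shut, to 1.5 swung inward (+x) along the +y wall. A spring shuts it: the nose feels 2 to 5 N (go slowly, 15 mm/s), then the flap slides along the gauge's +y side, pressing it to -y; it shuts by itself once the gauge's tail is over 45 mm behind the gate plane.
- plunger (a joint): Stop plunger, 18 mm brass disc facing the gate on the line dock y = 3, z = 15 mm. Reading: metres pushed in along dock x, 0 out, 0.012 home; drags with about 5 N and stays where left. Its grey housing is clamped anywhere in a 30 mm range, not given, to be felt for: face 124 to 154 mm behind the gate plane when out, 136 to 166 home. A gauge pushed home is always clear of the flap.
- cushion (a joint): Cushion spring carrying the plunger. Reading: compression in m, 0 free; 4 N per mm. It yields 1.3 mm while the plunger drags; when the plunger is home the force rises from 5 N at 4 N per mm. 0.0055 (22 N) is too hard. Rubbing of the gauge on floor and flap adds up to 5 N to the push felt. Let go, it springs back and moves the gauge back by the same few mm.
- shield: Bystander: open milk-glass tube shield, white, cracked, standing upright, 42 mm across, 104 mm high; fragile. Origin under its centre.
- boss: Bystander: stepped round brass crank boss, 60 mm across at the foot, 45 mm high. Origin under its centre.
- pulley: Bystander: cast-iron pulley wheel lying flat, 124 mm across, 34 mm high. Origin under its centre.
- block: Bystander: plain walnut block 60 x 30 x 25 mm with square ends and no fin (not the gauge). Origin: centre of its underside.
- wrench: Bystander: steel wrench lying flat on the bench to the left of the channel.
- scrap_bin (a joint): Bystander: tilting tin scrap bin on a pivot stand at the robot's right, 100 x 145 mm, 100 mm high; reading = its tilt in rad, 0 level.
Mind the look-alikes: they are no part of the job. What is shaped like the gauge but pink or red is not meant.

How it is judged:
On the way, in this order (a step that is already met when the one before it is completed fails the run):
1. the gauge, low in the gate, holds the flap open (value of joint flap above 0.7 rad and x of gauge in the frame of dock between -0.025 and 0.085 m and z of gauge in the frame of dock below 0.012 m), for 0.1 s.
2. the plunger is pushed home by the gauge (value of joint plunger above 0.0105 m and x of gauge in the frame of dock above 0.085 m), for 0.1 s.
At the end, for the whole second after the job is handed in: The plunger is home (pushed in at least 10.5 of its 12 mm), the gauge lies flat (within 3.4 degrees, at rest) on the channel floor behind the gate, its origin 88 to 132 mm behind the gate plane, and the flap is shut (under 0.06 rad) (value of joint plunger above 0.0105 m and value of joint flap below 0.06 rad and x of gauge in the frame of dock between 0.088 and 0.132 m and y of gauge in the frame of dock between -0.014 and 0.016 m and z of gauge in the frame of dock between 0.002 and 0.007 m and angle between gauge's own z axis and vertical below 0.06 rad and linear speed of gauge below 0.02 m/s); the robot touches nothing.
It fails at once if the stop is pressed too hard (cushion over 5.5 mm, 22 N) (value of joint cushion above 0.0055 m).
It fails at once if the scrap bin is knocked into tilting (value of joint scrap_bin above 0.3 rad or value of joint scrap_bin below -0.3 rad).
It fails at once if a bystander is displaced by more than 25 mm (distance of any of shield, boss, pulley, block, wrench from where it was at the start of the episode above 0.025 m).
It fails at once if the milk-glass shield is tipped (angle between shield's own z axis and vertical above 0.3 rad).
It also fails if it takes over 70 s, if anything falls off the work surface, if the arm or the gripper's body presses on something with over 40 N, if the wrist force passes 120 N, or if a joint passes its speed limit or range.

## Working session

There is one attempt and no reset: what is moved stays moved. The work goes in short steps, Python scripts to look and compute and a tool call to move; the robot and the scene stay as the last step left them, time stands still between calls to the robot, and variables do not carry over. Pictures are saved under pics/ and viewed, and the job is handed in when it is done.

Besides the shell and the picture viewer there is one more tool, called as name(argument=value, ...), one argument or row to a line, values as JSON. play_rows: Moves the arm, as the interface text tells. Its arguments: {"type":"object","properties":{"steps":{"type":"array","items":{"type":"object","properties":{"travel":{"type":"array","items":{"type":"number"}},"angular":{"type":"array","items":{"type":"number"}}}}},"hand":{"type":"number"},"squeeze":{"type":"number"}},"required":["steps"]}

```bash
mkdir -p pics; ls; cat > h.py <<'E'
import numpy as np, cv2
from rig import arm
def cam(n):
    c=arm.camera_info(n); K=np.array(c["intrinsics"]); R=cv2.Rodrigues(np.array(c["rvec"],float))[0]; t=np.array(c["tvec"],float).ravel(); return K,R,t
def ray_z(n,uv,z,c=None):
    K,R,t=c or cam(n); d=R.T@np.linalg.solve(K,[uv[0],uv[1],1.]); o=-R.T@t
    return o+d*(z-o[2])/d[2]
def deproj(c,uv,d):
    K,R,t=c; p=np.linalg.solve(K,[uv[0],uv[1],1.])*d; return R.T@(p-t)
def proj(n,p,c=None):
    K,R,t=c or cam(n); q=K@(R@np.asarray(p,float)+t); return q[:2]/q[2]
def cloud(c,D):
    K,R,t=c; v,u=np.mgrid[:D.shape[0],:D.shape[1]]
    P=np.stack([(u-K[0,2])/K[0,0]*D,(v-K[1,2])/K[1,1]*D,D],-1); return (P-t)@R
def save(fn,im): cv2.imwrite(fn,im[...,::-1])
E
python3 - <<'E'
from h import *
for n in ("scene","top"):
    im,D=arm.get_image(n); save(f"pics/{n}0.png",im); np.save(f"{n}0.npy",D)
    np.save(f"{n}0im.npy",im)
    for q in ("gauge","dock","shield","boss","pulley","block","wrench","scrap_bin"):
        for r in arm.look_for(n,q)[:3]: print(n,q,np.round(r["uv"]),round(r["conf"],2))
print(arm.get_obs())
E
```

```text
pics
scene gauge [174. 263.] 0.89
scene gauge [265. 336.] 0.86
scene gauge [226. 259.] 0.64
scene dock [390. 225.] 0.88
scene dock [285. 239.] 0.41
scene shield [305. 354.] 0.9
scene boss [183. 307.] 0.58
scene boss [253. 291.] 0.35
scene pulley [358. 349.] 0.66
scene pulley [254. 291.] 0.17
scene block [285. 239.] 0.71
scene wrench [470. 200.] 0.97
scene wrench [286. 239.] 0.37
scene scrap_bin [196. 377.] 0.81
top gauge [362. 214.] 0.91
top gauge [434. 351.] 0.83
top gauge [394. 314.] 0.75
top dock [241. 232.] 0.82
top shield [420. 174.] 0.57
top boss [458. 304.] 0.7
top boss [368. 153.] 0.4
top pulley [368. 152.] 0.61
top block [329. 292.] 0.62
top wrench [143. 185.] 0.76
top scrap_bin [500. 225.] 0.63
top scrap_bin [232. 191.] 0.54
{'t': 0.9, 'joints': array([-1.24510508e+00,  2.20405581e-01,  1.52650771e+00,  1.71994153e-05,
        1.39469644e+00, -1.26090560e-01]), 'joint_vel': array([-0.00058622, -0.00054698, -0.00071856,  0.00063522,  0.00071142,
        0.00077068]), 'joint_torque': array([-1.63752386e-03, -4.94556928e+01, -3.87715673e+01,  6.98920665e-02,
        4.67893132e-02, -1.63391229e-05]), 'eef_pos': array([ 0.27285976, -0.56228136,  0.22253009]), 'tool_rot': array([-9.34232912e-06,  9.74595291e-01,  2.23973252e-01,  7.57356029e-06]), 'wrist_force': array([0.29159019, 0.10306928, 0.05699773]), 'moment': array([-0.0009413 ,  0.05429014, -0.00284517]), 'grip_width': 0.08699450968809766}
```

View pics/scene0.png

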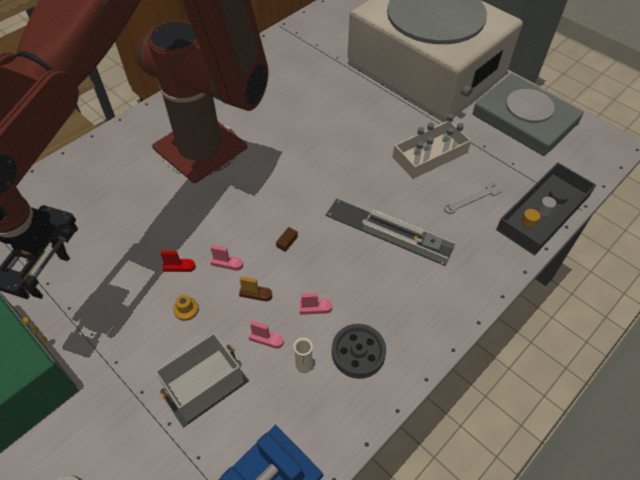

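View pics/top0.png

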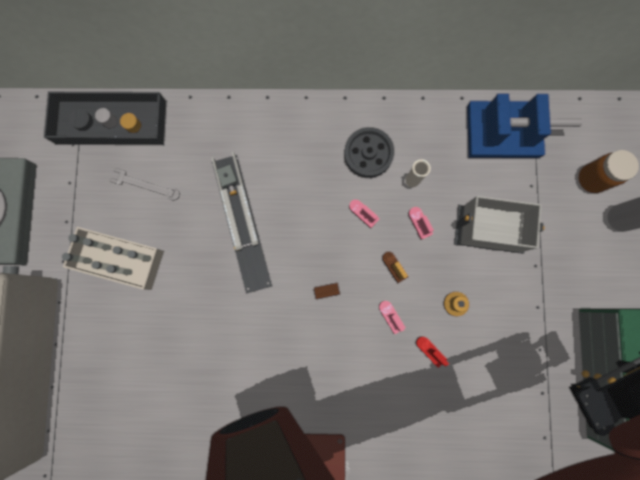

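```bash
python3 - <<'E'
from h import *
c=cam("top"); im=np.load("top0im.npy"); D=np.load("top0.npy")
P=cloud(c,D)
print("cam pos",-c[1].T@c[2], c[0][0,0], D[266,395])
s=im[225:305,350:450]; d=im[145:300,190:290]
a=cv2.resize(s,None,fx=4,fy=4,interpolation=2); b=cv2.resize(d,None,fx=3.8,fy=3.8,interpolation=2)
o=np.zeros((590,790,3),np.uint8); o[:320,:400]=a; o[:b.shape[0],405:785]=b; save("pics/crop.png",o)
for n,u,v in (("ga",395,266),("sh",420,170),("pul",368,152),("boss",457,304),("blk",327,291)): print(n,P[v,u])
im2=np.load("scene0im.npy"); save("pics/crop2.png",cv2.resize(im2[180:330,220:470],None,fx=3,fy=3,interpolation=2))
# heights in the gauge region
m=np.zeros(D.shape,bool); m[248:288,378:412]=1
for lo,hi in ((.008,.03),(.04,.08)):
    q=P[m&(P[...,2]>lo)&(P[...,2]<hi)]
    if len(q)>5:
        w,V=np.linalg.eigh(np.cov(q[:,:2].T)); print(lo,len(q),q.mean(0),V[:,1],np.degrees(np.arctan2(V[1,1],V[0,1])),np.sqrt(w), q[:,2].max())
for q in ("gauge","fin","dock","slot","flap","plunger"):
  for n in ("top","scene"):
    arm.get_image(n)
    for r in arm.tip_of(n,q)[:5]: print(q,n,np.round(r["uv"],1),round(r["conf"],2), ray_z(n,r["uv"],{"fin":.048,"slot":.029}.get(q,0)))
E
```

```text
cam pos [ 0.40613623 -0.05282676  1.0648451 ] 435.59889461299264 1.0147293
ga [ 0.49103476 -0.21654525  0.05046405]
sh [ 0.72255827 -0.27957694  0.04863729]
pul [ 0.7716557  -0.15663117  0.03463043]
boss [ 0.40459934 -0.35887494  0.04676211]
blk [ 0.43233855 -0.05874065  0.02250401]
0.008 290 [ 0.49699167 -0.21534772  0.01644521] [-0.90588198 -0.42353021] -154.9423338340515 [0.00805255 0.02316431] 0.029652066853533356
0.04 111 [ 0.48160976 -0.22728774  0.06211668] [-0.83995749 -0.54265221] -147.1356305631865 [0.00337728 0.01155874] 0.0697935284251013
gauge top [418.5 222.3] 0.93 [ 0.60418435 -0.28409282  0.        ]
gauge top [392.8 268.2] 0.73 [ 0.48982275 -0.21925692  0.        ]
gauge top [359.3 216.3] 0.72 [ 0.61826346 -0.13775846  0.        ]
gauge top [389.6 312.2] 0.71 [ 0.38336541 -0.21028422  0.        ]
gauge top [427.2 349. ] 0.59 [ 0.297377   -0.29886729  0.        ]
gauge scene [180.7 264.5] 0.98 [ 0.29433732 -0.29706681  0.        ]
gauge scene [227.2 261.8] 0.93 [ 0.37251103 -0.20834218  0.        ]
gauge scene [265.9 339.7] 0.69 [ 0.60417813 -0.28619233  0.        ]
g
[... 589 characters left out ...]
     ]
fin scene [173.6 255.5] 0.8 [ 0.29217478 -0.30583418  0.048     ]
fin scene [217.4 253.5] 0.67 [ 0.36486406 -0.22569413  0.048     ]
fin scene [307.7 296. ] 0.64 [ 0.61055966 -0.15374183  0.048     ]
dock top [365.5 154.5] 0.21 [ 0.77735477 -0.15377495  0.        ]
dock scene [365.2 221.8] 0.77 [0.53794848 0.13570265 0.        ]
dock scene [185.6 308.8] 0.17 [ 4.05240782e-01 -3.67543417e-01 -2.22044605e-16]
slot top [238.6 213.4] 0.72 [0.61759303 0.15708526 0.029     ]
slot scene [392.5 226.7] 0.63 [0.61271881 0.1557247  0.029     ]Traceback (most recent call last):
  File "<stdin>", line 19, in <module>
ValueError: it knows: block, boss, dock, fin, gauge, pulley, shield, slot, wrench
```

View pics/crop.png

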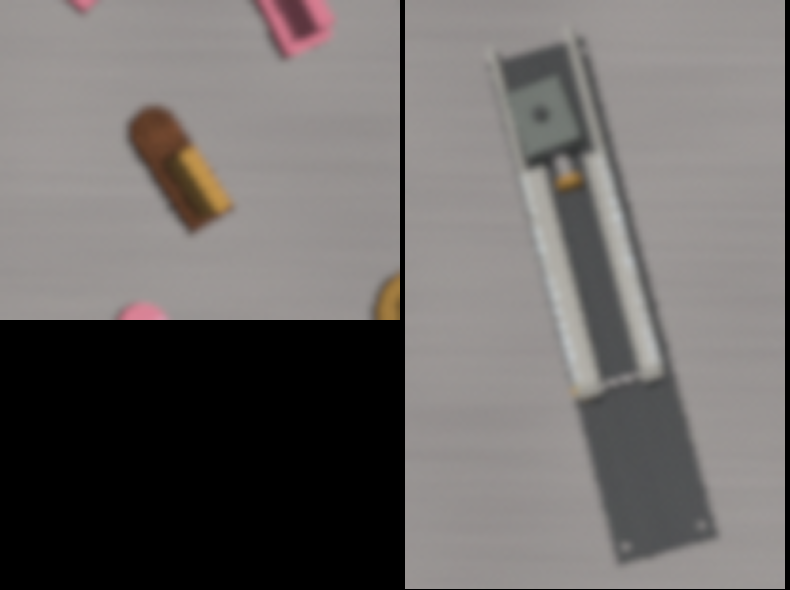

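View pics/crop2.png

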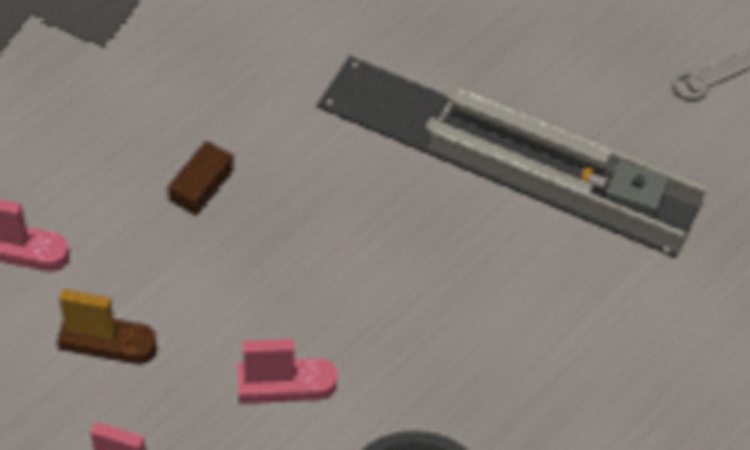

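play_rows(
  steps=[
    {"travel": [2.5, -1.6, 0]},
    {"travel": [3.5, -2.3, 0]},
    {"travel": [3.5, -2.3, 0]},
    {"travel": [3.5, -2.3, 0]},
    {"travel": [3.5, -2.3, 0]},
    {"travel": [3.5, -2.3, 0]},
    {"travel": [3.5, -2.3, 0]},
    {"travel": [3.0, -1.9, 0]},
    {"travel": [2.5, -1.5, 0]},
    {"travel": [2.0, -1.2, 0]},
    {"travel": [1.0, -0.6, 0]},
    {"angular": [0, 0, -0.12]},
  ],
  hand=5.0,
  squeeze=50,
)

```text
schema error: expected keys travel, angular
```

```bash
python3 - <<'E'
from h import *
o=arm.get_obs(); print(o["t"],o["eef_pos"],o["tool_rot"],o["grip_width"])
c=cam("wrist"); im,D=arm.get_image("wrist"); save("pics/w1.png",im); np.savez("w1.npz",im=im,D=D,K=c[0],R=c[1],t=c[2])
print(-c[1].T@c[2], c[1][2])
for q,f in (("gauge",arm.tip_of),("fin",arm.tip_of)):
    for r in f("wrist",q)[:4]: print(q,np.round(r["uv"]),round(r["conf"],2),ray_z(0,r["uv"],.048 if q=="fin" else 0,c))
E
```

```text
1.75 [ 0.2728517  -0.56226522  0.22251596] [-3.11793571e-05  9.74591706e-01  2.23988853e-01 -6.97761632e-06] 0.08689503857361097
[ 0.34621071 -0.52544528  0.38588834] [-0.26538313 -0.12986514 -0.95535692]
gauge [78. 65.] 0.94 [ 0.29512434 -0.30104397  0.        ]
fin [50. 74.] 0.66 [ 0.28585917 -0.31097184  0.048     ]
```

View pics/w1.png

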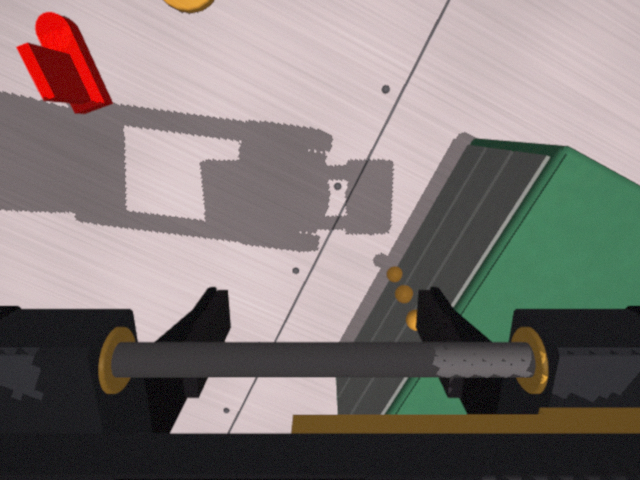

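play_rows(
  steps=[
    {"travel": [2.5, -1.6, 0], "angular": [0, 0, 0]},
    {"travel": [3.5, -2.3, 0], "angular": [0, 0, 0]},
    {"travel": [3.5, -2.3, 0], "angular": [0, 0, 0]},
    {"travel": [3.5, -2.3, 0], "angular": [0, 0, 0]},
    {"travel": [3.5, -2.3, 0], "angular": [0, 0, 0]},
    {"travel": [3.5, -2.3, 0], "angular": [0, 0, 0]},
    {"travel": [3.5, -2.3, 0], "angular": [0, 0, 0]},
    {"travel": [3.0, -1.9, 0], "angular": [0, 0, 0]},
    {"travel": [2.5, -1.5, 0], "angular": [0, 0, 0]},
    {"travel": [1.0, -1.2, 0], "angular": [0, 0, 0]},
    {"travel": [0, -0.6, 0], "angular": [0, 0, 0]},
    {"travel": [0, 0, 0], "angular": [0, 0, -0.12]},
  ],
  hand=5.0,
  squeeze=50,
)

```text
t: 3.4
eef_pos: [0.4521, -0.2462, 0.2225]
tool_rot: [0.0, 0.959, 0.283, -0.0]
wrist_force: [-0.4, -0.9, 0.3]
grip_width: 0.0498
```

```bash
cat > w.py <<'E'
from h import *
import sys
def snap(k,qs=("gauge","fin")):
    o=arm.get_obs(); q=o["tool_rot"]; print(o["t"],o["eef_pos"],"yaw",2*np.arctan2(q[2],q[1]),q,o["grip_width"],np.round(o["wrist_force"],2))
    c=cam("wrist"); im,D=arm.get_image("wrist"); save(f"pics/{k}.png",im); np.savez(f"{k}.npz",im=im,D=D,K=c[0],R=c[1],t=c[2])
    for q in qs:
        for r in arm.tip_of("wrist",q)[:4]: print(q,np.round(r["uv"]),round(r["conf"],2),ray_z(0,r["uv"],{"fin":.048,"slot":.029}.get(q,0),c))
    return c,im,D
E
python3 - <<'E'
from w import *
snap("w2")
E
```

```text
3.4 [ 0.45210734 -0.24619533  0.22252758] yaw 0.5742735190364068 [ 1.05345429e-04  9.59058660e-01  2.83207363e-01 -2.55499144e-04] 0.04980037719221779 [-0.45 -0.86  0.33]
gauge [254. 250.] 0.87 [ 0.37582542 -0.20898993  0.        ]
gauge [447.  94.] 0.87 [ 0.606494   -0.28369865  0.        ]
gauge [325. 158.] 0.63 [ 0.49520739 -0.21992524  0.        ]
gauge [289. 349.] 0.57 [ 0.29409936 -0.30099504  0.        ]
fin [457. 112.] 0.79 [ 0.58933874 -0.28932795  0.048     ]
fin [246. 284.] 0.72 [ 0.36072401 -0.21836509  0.048     ]
fin [325. 177.] 0.68 [ 0.485115   -0.22653799  0.048     ]
```

View pics/w2.png

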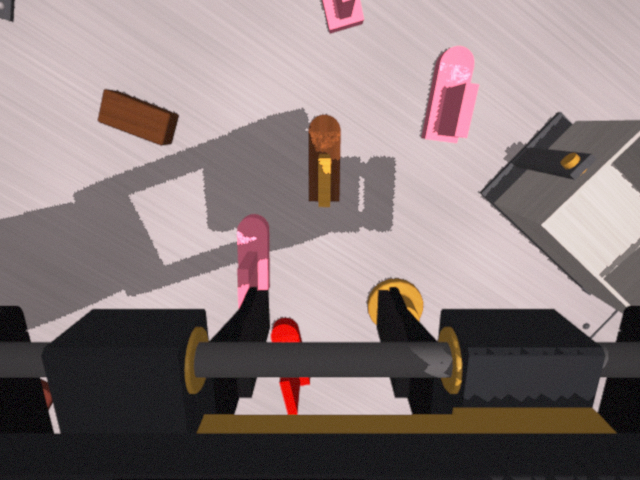

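```bash
python3 - <<'E'
from h import *
z=np.load("w2.npz"); c=(z["K"],z["R"],z["t"]); P=cloud(c,z["D"]); im=z["im"].astype(int)
yaw=.574; ax=np.array([np.cos(yaw),np.sin(yaw)])
m=np.zeros(P.shape[:2],bool); m[105:212,300:350]=1; hasd=z["D"]>0
b=m&hasd&(P[...,2]>.010)&(P[...,2]<.022); f=m&hasd&(P[...,2]>.058)&(P[...,2]<.075)
a=m&hasd&(P[...,2]>.008)
for n,k in (("body",b),("fin",f),("all",a)):
    q=P[k]; 
    r=cv2.minAreaRect(q[:,:2].astype(np.float32)*1000); print(n,len(q),r, np.median(q[:,2]))
E
```

```text
body 2095 ((495.02880859375, -218.7169189453125), (79.12206268310547, 29.752288818359375), 32.252254486083984) 0.017306487442913927
fin 595 ((482.2465515136719, -226.55096435546875), (40.314674377441406, 9.261714935302734), 32.763824462890625) 0.06728961033739404
all 2725 ((495.02880859375, -218.7169189453125), (79.12206268310547, 29.752288818359375), 32.252254486083984) 0.017597312129526893
```

play_rows(
  steps=[
    {"travel": [1.8, 0, 0], "angular": [0, 0, 0.007]},
    {"travel": [1.8, 0, 1.5], "angular": [0, 0, 0]},
    {"travel": [0, 0, 3.2], "angular": [0, 0, 0]},
    {"travel": [0, 0, 3.5], "angular": [0, 0, 0]},
    {"travel": [0, 0, 3.5], "angular": [0, 0, 0]},
    {"travel": [0, 0, 3.0], "angular": [0, 0, 0]},
    {"travel": [0, 0, 2.0], "angular": [0, 0, 0]},
    {"travel": [0, 0, 1.3], "angular": [0, 0, 0]},
    {"travel": [0, 0, 0.7], "angular": [0, 0, 0]},
    {"travel": [0, 0, 0], "angular": [0, 0, 0]},
  ],
)

```text
t: 4.8
eef_pos: [0.4831, -0.2266, 0.0353]
tool_rot: [-0.0, 0.96, 0.279, -0.0]
wrist_force: [-0.0, 0.1, 0.4]
grip_width: 0.0498
```

play_rows(
  steps=[
    {"travel": [0, 0, 0], "angular": [0, 0, 0]},
    {"travel": [0, 0, 0], "angular": [0, 0, 0]},
    {"travel": [0, 0, 0], "angular": [0, 0, 0]},
    {"travel": [0, 0, 0], "angular": [0, 0, 0]},
  ],
  hand=0,
  squeeze=50,
)

```text
t: 5.3
eef_pos: [0.4833, -0.2267, 0.0358]
tool_rot: [0.0, 0.96, 0.279, 0.0]
wrist_force: [0.7, 0.6, 0.7]
grip_width: 0.0181
```

play_rows(
  steps=[
    {"travel": [0, 0, 0], "angular": [0, 0, 0]},
    {"travel": [0, 0, 0], "angular": [0, 0, 0]},
    {"travel": [0, 0, 0], "angular": [0, 0, 0]},
    {"travel": [0, 0, -0.5], "angular": [0, 0, 0]},
    {"travel": [0, 0, -1.5], "angular": [0, 0, 0]},
    {"travel": [0, 0, -2], "angular": [0, 0, 0]},
    {"travel": [0, 0, -2], "angular": [0, 0, 0]},
    {"travel": [0, 0, -1], "angular": [0, 0, 0]},
    {"travel": [0, 0, 0], "angular": [0, 0, 0]},
  ],
)

```text
t: 6.42
eef_pos: [0.4838, -0.227, 0.1067]
tool_rot: [0.001, 0.96, 0.279, 0.001]
wrist_force: [0.1, -0.8, -2.1]
grip_width: 0.0094
```

```bash
python3 - <<'E'
from w import *
snap("w3",())
# dock from first top image
im=np.load("top0im.npy").astype(int);D=np.load("top0.npy");c=cam("top")
im8=im.astype(np.uint8)
g=cv2.cvtColor(im8,cv2.COLOR_RGB2GRAY)
def corner(u,v,z): return ray_z(0,(u,v),z,c)
A=corner(245,293.2,.004);B=corner(272.4,285.8,.004); print("apron end corners",A,B)
E
```

```text
6.425 [ 0.48378324 -0.22702126  0.1066899 ] yaw 0.564793670418688 [8.38958839e-04 9.60389725e-01 2.78658177e-01 7.01678715e-04] 0.009375177477572997 [ 0.06 -0.85 -2.12]
apron end corners [0.42567499 0.14011259 0.004     ] [0.44417133 0.07392879 0.004     ]
```

View pics/w3.png

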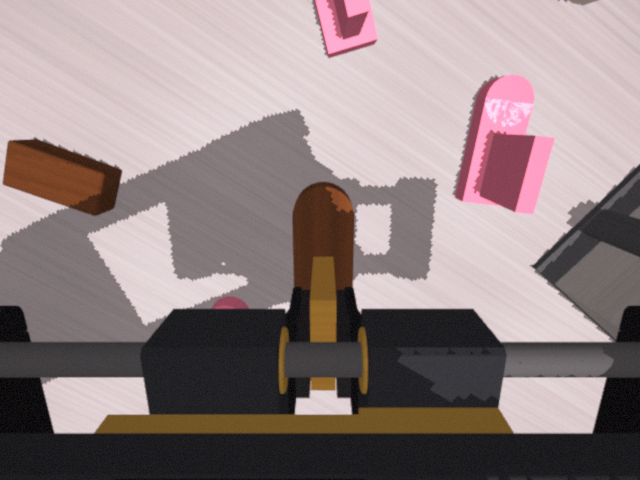

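play_rows(
  steps=[
    {"travel": [0.6, -1.5, -0.9], "angular": [0, 0, 0]},
    {"travel": [1.2, -3.1, -0.9], "angular": [0, 0, 0]},
    {"travel": [1.5, -3.8, -0.9], "angular": [0, 0, 0]},
    {"travel": [1.5, -3.8, -0.9], "angular": [0, 0, 0]},
    {"travel": [1.5, -3.8, -0.7], "angular": [0, 0, 0]},
    {"travel": [1.5, -3.8, 0], "angular": [0, 0, 0]},
    {"travel": [1.5, -3.8, 0], "angular": [0, 0, 0]},
    {"travel": [1.4, -3.5, 0], "angular": [0, 0, 0]},
    {"travel": [1.0, -2.5, 0], "angular": [0, 0, 0]},
    {"travel": [0.5, -1.5, 0], "angular": [0, 0, 0.1]},
    {"travel": [0, 0, 0], "angular": [0, 0, 0.12]},
    {"travel": [0, 0, 0], "angular": [0, 0, 0.08]},
  ],
)

```text
t: 7.98
eef_pos: [0.4185, 0.1024, 0.1481]
tool_rot: [-0.0, 0.991, 0.131, -0.001]
wrist_force: [0.1, 0.3, -2.9]
grip_width: 0.0097
```

```bash
python3 - <<'E'
from w import *
snap("w4",("dock","slot","gauge","fin"))
E
```

```text
7.975 [0.41848293 0.10235018 0.14809327] yaw 0.26300824560890423 [-1.93874237e-04  9.91365515e-01  1.31125390e-01 -7.14614999e-04] 0.009675967243519035 [ 0.09  0.32 -2.87]
gauge [323. 258.] 0.57 [0.39253483 0.09617926 0.        ]
fin [323. 323.] 0.8 [0.35778255 0.08679071 0.048     ]
```

View pics/w4.png

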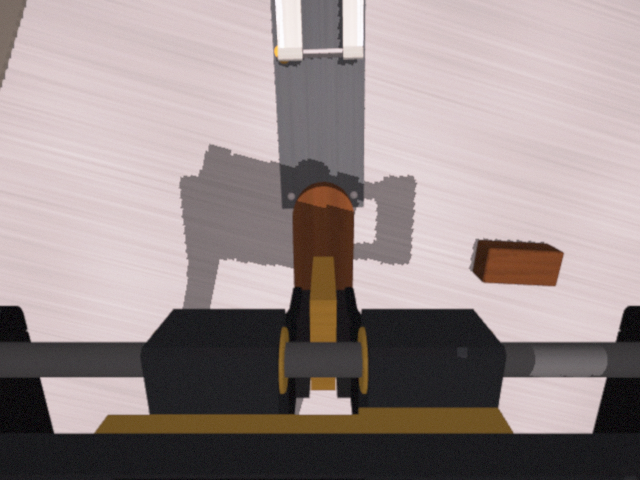

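Gauge is held in the middle (nose 323,190). The dock's apron and gate (flap line at row 51, cols 302–343; hinge post at 277,51) lie ahead. Now I fit the dock pose.

```bash
python3 - <<'E'
from h import *
z=np.load("w4.npz"); c=(z["K"],z["R"],z["t"]); D=z["D"]; P=cloud(c,D); im=z["im"]
save("pics/c4.png",cv2.resize(im[0:215,240:400],None,fx=3.7,fy=2.7,interpolation=2))
g=cv2.cvtColor(im,cv2.COLOR_RGB2GRAY).astype(float); g=cv2.GaussianBlur(g,(1,5),0)
# apron side edges per row (dark vs bench), z=.004
L=[];R=[]
for v in range(75,150,3):
    d=np.diff(g[v]); l=265+np.argmin(d[265:300]); r=345+np.argmax(d[345:385])
    L.append(ray_z(0,(l+.5,v),.004,c)[:2]);R.append(ray_z(0,(r+.5,v),.004,c)[:2])
L=np.array(L);R=np.array(R)
def line(q):
    vx,vy,x,y=cv2.fitLine((q*1000).astype(np.float32),cv2.DIST_HUBER,0,.01,.01).ravel(); s=np.sign(vx); return np.arctan2(vy*s,vx*s),np.array([x,y])/1000
(aL,pL),(aR,pR)=line(L),line(R); yaw=(aL+aR)/2; print("yaws",aL,aR,np.degrees(yaw))
ex=np.array([np.cos(yaw),np.sin(yaw)]); ey=np.array([-ex[1],ex[0]])
print("edge lat",pL@ey,pR@ey,"w",(pL-pR)@ey)
# apron end
print("apron end corners", [ (ray_z(0,p,.004,c)[:2]@ex) for p in ((283,208),(363,206))])
# lips: depth points z 27..33
m=(P[...,2]>.024)&(P[...,2]<.04)&(D>0); m[75:]=0; m[:,:255]=0; m[:,385:]=0
q=P[m]; s=q[:,:2]@ex; l=q[:,:2]@ey
print("walls",len(q),"x from",np.percentile(s,[0,1,5,100]), "y",np.percentile(l,[0,2,98,100]),"z",np.percentile(q[:,2],[5,50,99]))
h=np.histogram(l,bins=np.arange(l.min(),l.max()+.002,.002)); print(np.round(h[1][:-1]*1000),h[0])
# flap top z=.004..: pixels
for uv in ((303,51),(342,51)): 
    p=ray_z(0,uv,.020,c)[:2]; print("flap",p@ex,p@ey,P[uv[1],uv[0],2])
p=ray_z(0,(277,51),.03,c)[:2]; print("post",p@ex,p@ey,P[51,277])
print("TCP",np.array([.41848,.10235])@ex,np.array([.41848,.10235])@ey)
E
```

```text
yaws 0.28273317 0.27532026 15.987052
edge lat 0.017843708 -0.04827538 w 0.066119105
apron end corners [np.float64(0.44824812450558527), np.float64(0.4488427905695425)]
walls 2964 x from [0.5528355  0.55333904 0.55490299 0.58906537] y [-0.04382815 -0.04328787  0.0120465   0.01445432] z [0.02611662 0.03041646 0.03404513]
[-44. -42. -40. -38. -36. -34. -32. -30. -28. -26. -24. -22. -20. -18.
 -16. -14. -12. -10.  -8.  -6.  -4.  -2.   0.   2.   4.   6.   8.  10.
  12.  14.] [183 177 180 188 201 192 104  14  14  15  15  16  15  16  15  17  17  12
  14  14 181 193 184 186 186 187 193 184  46   5]
flap 0.5606610786880749 -0.004378893301959167 0.025263817231875228
flap 0.5602316064900033 -0.03107114928311496 0.024763880695256545
post 0.5592867172543458 0.012367961258209773 [0.53419198 0.16586427 0.03043837]
TCP 0.4304841079264879 -0.016866306712627427
```

View pics/c4.png

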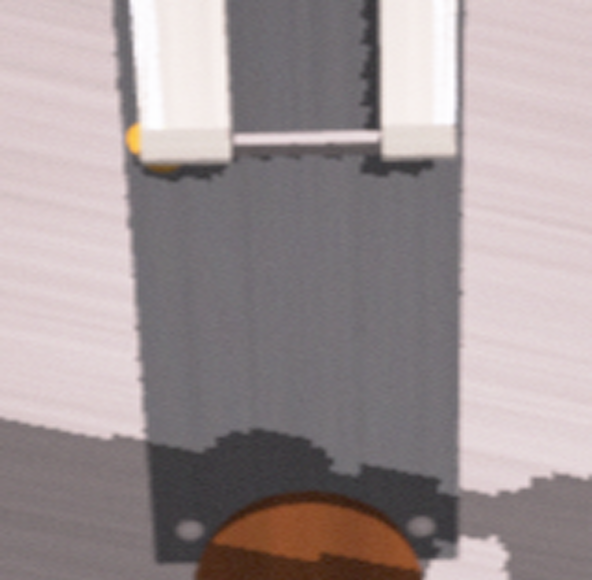

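play_rows(
  steps=[
    {"travel": [0.5, 0, 0.5], "angular": [0, 0, -0.016]},
    {"travel": [1.0, -0.07, 1.0], "angular": [0, 0, 0]},
    {"travel": [1.5, 0, 1.5], "angular": [0, 0, 0]},
    {"travel": [1.4, 0, 2.0], "angular": [0, 0, 0]},
    {"travel": [0.7, 0, 2.0], "angular": [0, 0, 0]},
    {"travel": [0.3, 0, 1.5], "angular": [0, 0, 0]},
    {"travel": [0, 0, 0.9], "angular": [0, 0, 0]},
    {"travel": [0, 0, 0.5], "angular": [0, 0, 0]},
    {"travel": [0, 0, 0], "angular": [0, 0, 0]},
  ],
)

```text
t: 9.35
eef_pos: [0.4713, 0.1169, 0.0495]
tool_rot: [-0.0, 0.99, 0.14, -0.0]
wrist_force: [-1.1, 0.4, -1.2]
grip_width: 0.0094
```

```bash
python3 - <<'E'
from w import *
c,im,D=snap("w5",())
save("pics/c5.png",cv2.resize(im[0:300,220:430],None,fx=2.8,fy=2,interpolation=2))
yaw=.279; ex=np.array([np.cos(yaw),np.sin(yaw)]); ey=np.array([-ex[1],ex[0]])
P=cloud(c,D)
p=arm.get_obs()["eef_pos"][:2]; print("TCP",p@ex-.559,p@ey+.0177)
for v in range(2,150,6):
    q=P[v]; m=(D[v]>0)&(q[:,2]>.024)&(q[:,2]<.037); u=np.where(m)[0]; u=u[(u>200)&(u<440)]
    if len(u)>10:
        g=np.argmax(np.diff(u)); a,b=u[g],u[g+1]
        print(v,a,b,"x",round(q[a,:2]@ex-.559,4),"lips y",np.round([q[a,:2]@ey+.0177,q[b,:2]@ey+.0177],4),"z",np.round(q[[a,b],2],4))
# gauge nose axis: wood pixels edges at body
for v in range(180,290,15):
    q=P[v]; m=(D[v]>0); u=np.arange(640); m&=(u>260)&(u<380)&(q[:,2]>.012)&(q[:,2]<.04); u=u[m]
    if len(u): print("body",v,u[0],u[-1],"y",np.round([q[u[0],:2]@ey+.0177,q[u[-1],:2]@ey+.0177],4),"x",round(q[u[0],:2]@ex-.559,4),"z",np.round(np.median(q[u,2]),4))
E
```

```text
9.35 [0.47132894 0.11692177 0.04954896] yaw 0.2808877391083806 [-4.70328700e-06  9.90153958e-01  1.39982627e-01 -5.93848586e-05] 0.00943947771374219 [-1.08  0.45 -1.24]
TCP -0.07336579714734293 0.0002376969017920741
2 292 357 x 0.0566 lips y [ 0.0143 -0.0127] z [0.0311 0.0299]
8 292 357 x 0.0546 lips y [ 0.0144 -0.0127] z [0.0305 0.0307]
14 292 357 x 0.0526 lips y [ 0.0145 -0.0128] z [0.0295 0.0301]
20 292 357 x 0.0504 lips y [ 0.0145 -0.0129] z [0.0296 0.0297]
26 293 357 x 0.0482 lips y [ 0.0142 -0.0128] z [0.0293 0.0309]
32 293 357 x 0.0458 lips y [ 0.0142 -0.0129] z [0.0299 0.0309]
38 293 357 x 0.0434 lips y [ 0.0142 -0.013 ] z [0.0303 0.0307]
44 293 357 x 0.0414 lips y [ 0.0144 -0.013 ] z [0.0289 0.0308]
50 293 356 x 0.0388 lips y [ 0.0143 -0.0128] z [0.03   0.0286]
56 293 356 x 0.0365 lips y [ 0.0144 -0.0128] z [0.0302 0.0296]
62 293 356 x 0.0341 lips y [ 0.0144 -0.0129] z [0.0301 0.0289]
68 294 356 x 0.032 lips y [ 0.0142 -0.013 ] z [0.0281 0.0295]
74 294 356 x 0.0294 lips y [ 0.0141 -0.013 ] z [0.0295 0.0299]
80 294 356 x 0.0269 lips y [ 0.0141 -0.0131] z [0.0301 0.0297]
86 29
[... 377 characters left out ...]
95 355 x 0.0094 lips y [ 0.014 -0.013] z [0.0303 0.0309]
128 295 355 x 0.0068 lips y [ 0.014 -0.013] z [0.031  0.0311]
134 295 355 x 0.0042 lips y [ 0.0141 -0.0132] z [0.0305 0.0301]
140 348 350 x 0.0014 lips y [-0.0104 -0.0114] z [0.0249 0.0243]
146 295 355 x -0.001 lips y [ 0.0141 -0.0132] z [0.0327 0.0316]
body 195 299 346 y [ 0.0134 -0.0101] x -0.0255 z 0.031
body 210 293 352 y [ 0.0157 -0.0127] x -0.0309 z 0.0312
body 225 292 353 y [ 0.0164 -0.0133] x -0.0384 z 0.0312
body 240 293 353 y [ 0.0161 -0.0134] x -0.0462 z 0.0313
body 255 293 352 y [ 0.0162 -0.0132] x -0.0536 z 0.0313
body 270 293 352 y [ 0.0163 -0.0133] x -0.0615 z 0.031
body 285 294 351 y [ 0.0161 -0.013 ] x -0.0701 z 0.0313
```

View pics/c5.png

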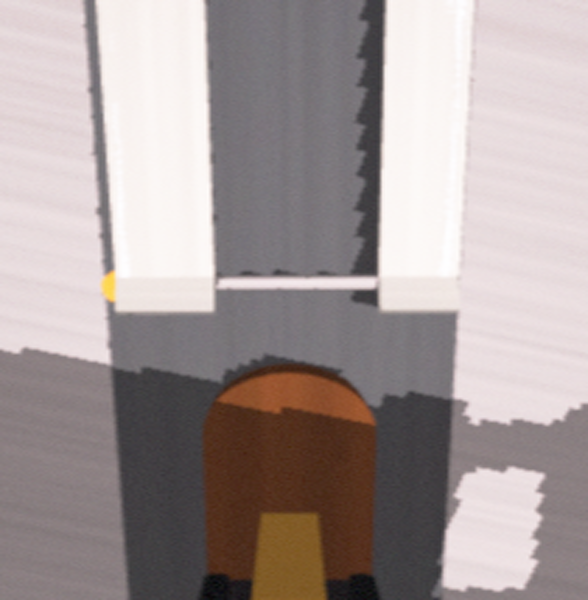

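play_rows(
  steps=[
    {"travel": [0, 0, 0.3], "angular": [0, 0, 0]},
    {"travel": [0, 0, 0.3], "angular": [0, 0, 0]},
    {"travel": [0, 0, 0.1], "angular": [0, 0, 0]},
    {"travel": [0.1, 0, 0], "angular": [0, 0, 0]},
    {"travel": [0.18, 0, 0], "angular": [0, 0, 0]},
    {"travel": [0.18, 0, 0], "angular": [0, 0, 0]},
    {"travel": [0.18, 0, 0], "angular": [0, 0, 0]},
    {"travel": [0.18, 0, 0], "angular": [0, 0, 0]},
    {"travel": [0.18, 0, 0], "angular": [0, 0, 0]},
    {"travel": [0.18, 0, 0], "angular": [0, 0, 0]},
    {"travel": [0.18, 0, 0], "angular": [0, 0, 0]},
    {"travel": [0.18, 0, 0], "angular": [0, 0, 0]},
  ],
)

```text
t: 10.9
eef_pos: [0.4864, 0.1212, 0.0425]
tool_rot: [-0.0, 0.99, 0.14, -0.0]
wrist_force: [-0.7, -0.2, -2.0]
grip_width: 0.0092
```

play_rows(
  steps=[
    {"travel": [0.18, 0, 0], "angular": [0, 0, 0]},
    {"travel": [0.18, 0, 0], "angular": [0, 0, 0]},
    {"travel": [0.18, 0, 0], "angular": [0, 0, 0]},
    {"travel": [0.18, 0, 0], "angular": [0, 0, 0]},
    {"travel": [0.18, 0, 0], "angular": [0, 0, 0]},
    {"travel": [0.18, 0, 0], "angular": [0, 0, 0]},
    {"travel": [0.18, 0, 0], "angular": [0, 0, 0]},
    {"travel": [0.18, 0, 0], "angular": [0, 0, 0]},
  ],
)

```text
t: 11.9
eef_pos: [0.4997, 0.1251, 0.0422]
tool_rot: [0.0, 0.99, 0.14, -0.001]
wrist_force: [-3.9, -1.7, -2.4]
grip_width: 0.0094
```

play_rows(
  steps=[
    {"travel": [0.18, 0, 0], "angular": [0, 0, 0]},
    {"travel": [0.18, 0, 0], "angular": [0, 0, 0]},
    {"travel": [0.18, 0, 0], "angular": [0, 0, 0]},
    {"travel": [0.18, 0, 0], "angular": [0, 0, 0]},
    {"travel": [0.18, 0, 0], "angular": [0, 0, 0]},
    {"travel": [0.18, 0, 0], "angular": [0, 0, 0]},
    {"travel": [0.18, 0, 0], "angular": [0, 0, 0]},
    {"travel": [0.18, 0, 0], "angular": [0, 0, 0]},
    {"travel": [0.18, 0, 0], "angular": [0, 0, 0]},
    {"travel": [0.18, 0, 0], "angular": [0, 0, 0]},
  ],
)

```text
t: 13.15
eef_pos: [0.5178, 0.1302, 0.0427]
tool_rot: [0.0, 0.99, 0.14, 0.0]
wrist_force: [-1.7, -3.4, -2.6]
grip_width: 0.0095
```

```bash
cat > d.py <<'E'
from w import *
ex=np.array([np.cos(.279),np.sin(.279)]); ey=np.array([-ex[1],ex[0]])
def st():
    o=arm.get_obs(); p=o["eef_pos"]; f=o["wrist_force"]
    print("t",o["t"],"TCP dock",p[:2]@ex-.559,p[:2]@ey+.0177,"z",p[2],"gauge x~",p[:2]@ex-.545,"F x,y,z",np.round([f[:2]@ex,f[:2]@ey,f[2]],2), "M",np.round(o["moment"],2))
E
python3 - <<'E'
from d import *
st(); c,im,D=snap("w6",()); save("pics/c6.png",cv2.resize(im[0:300,220:430],None,fx=2.8,fy=2,interpolation=2))
E
```

```text
t 13.15 TCP dock -0.02538441973117178 0.00029624726191826434 z 0.04266311136507982 gauge x~ -0.011384419731171769 F x,y,z [-2.58 -2.84 -2.65] M [-0.62  0.49 -0.06]
13.15 [0.51777426 0.130224   0.04266311] yaw 0.2807171851175272 [1.48456897e-05 9.90165858e-01 1.39898185e-01 2.67586971e-04] 0.00945498512591317 [-1.7  -3.44 -2.65]
```

View pics/c6.png

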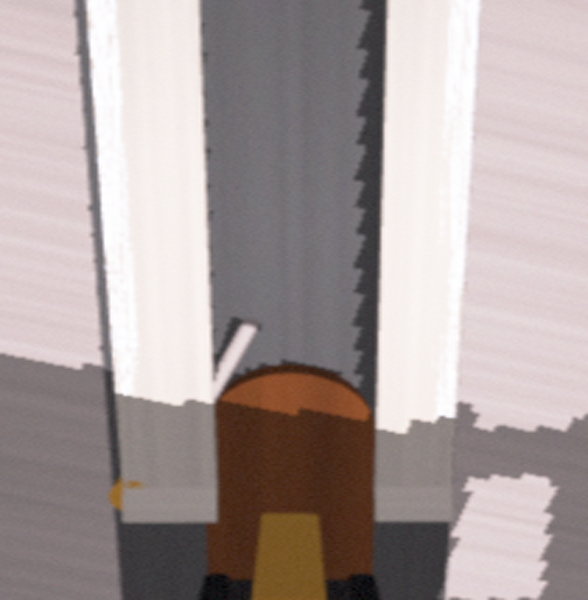

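play_rows(
  steps=[
    {"travel": [0.2, 0, 0], "angular": [0, 0, 0]},
    {"travel": [0.2, 0, 0], "angular": [0, 0, 0]},
    {"travel": [0.2, 0, 0], "angular": [0, 0, 0]},
    {"travel": [0.2, 0, 0], "angular": [0, 0, 0]},
    {"travel": [0.2, 0, 0], "angular": [0, 0, 0]},
    {"travel": [0.2, 0, 0], "angular": [0, 0, 0]},
    {"travel": [0.2, 0, 0], "angular": [0, 0, 0]},
    {"travel": [0.2, 0, 0], "angular": [0, 0, 0]},
    {"travel": [0.2, 0, 0], "angular": [0, 0, 0]},
    {"travel": [0.2, 0, 0], "angular": [0, 0, 0]},
    {"travel": [0.2, 0, 0], "angular": [0, 0, 0]},
    {"travel": [0.2, 0, 0], "angular": [0, 0, 0]},
  ],
)

```text
t: 14.7
eef_pos: [0.5406, 0.1369, 0.0426]
tool_rot: [-0.0, 0.99, 0.14, 0.0]
wrist_force: [-0.5, -0.9, -2.3]
grip_width: 0.0099
```

play_rows(
  steps=[
    {"travel": [0.2, 0, 0], "angular": [0, 0, 0]},
    {"travel": [0.2, 0, 0], "angular": [0, 0, 0]},
    {"travel": [0.2, 0, 0], "angular": [0, 0, 0]},
    {"travel": [0.2, 0, 0], "angular": [0, 0, 0]},
    {"travel": [0.2, 0, 0], "angular": [0, 0, 0]},
    {"travel": [0.2, 0, 0], "angular": [0, 0, 0]},
    {"travel": [0.2, 0, 0], "angular": [0, 0, 0]},
    {"travel": [0.2, 0, 0], "angular": [0, 0, 0]},
    {"travel": [0.2, 0, 0], "angular": [0, 0, 0]},
    {"travel": [0.2, 0, 0], "angular": [0, 0, 0]},
    {"travel": [0.2, 0, 0], "angular": [0, 0, 0]},
    {"travel": [0.2, 0, 0], "angular": [0, 0, 0]},
  ],
)

```text
t: 16.2
eef_pos: [0.5636, 0.1436, 0.0425]
tool_rot: [-0.0, 0.99, 0.14, -0.0]
wrist_force: [-1.8, -2.6, -2.1]
grip_width: 0.01
```

```bash
python3 - <<'E'
from d import *
st(); c,im,D=snap("w7",()); save("pics/c7.png",cv2.resize(im[0:300,220:430],None,fx=2.8,fy=2,interpolation=2))
E
```

```text
t 16.2 TCP dock 0.022373329947264486 0.0004903664268885166 z 0.04252767255844793 gauge x~ 0.0363733299472645 F x,y,z [-2.46 -1.97 -2.06] M [-0.35  0.12  0.02]
16.2 [0.56363182 0.14356283 0.04252767] yaw 0.2808468862010897 [-1.94725805e-06  9.90156819e-01  1.39962402e-01 -1.50168084e-05] 0.010006551178505385 [-1.83 -2.58 -2.06]
```

View pics/c7.png

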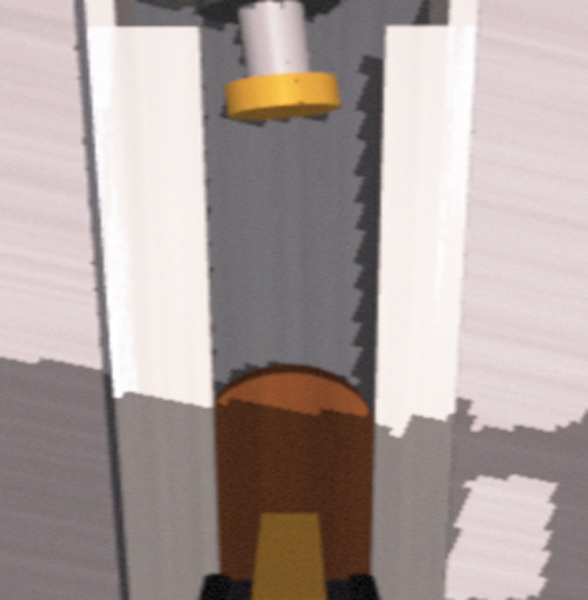

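```bash
python3 - <<'E'
from d import *
z=np.load("w7.npz"); c=(z["K"],z["R"],z["t"]); P=cloud(c,z["D"])
for v in range(34,64,2):
    q=P[v,320]; print(v,round(q[:2]@ex-.559,4),round(q[2],4),z["im"][v,320])
print(ray_z(0,(200/2.8+220,12.5),.029,c)[:2]@ex-.559)
E
```

```text
34 0.1416 0.0206 [238 228 229]
36 0.1406 0.0219 [244 221 194]
38 0.1392 0.0252 [249 201  76]
40 0.1385 0.0248 [249 198  73]
42 0.1378 0.0245 [250 202  79]
44 0.1371 0.0242 [250 199  72]
46 0.1359 0.0262 [250 201  73]
48 0.1353 0.0257 [249 200  77]
50 0.1347 0.0246 [249 199  78]
52 0.1339 0.0247 [221 156  60]
54 0.1337 0.0213 [110  79  32]
56 0.1336 0.0166 [110  79  34]
58 0.1335 0.012 [105  77  37]
60 0.1336 0.0052 [81 77 78]
62 0.1327 0.0058 [114 109 114]
0.14766969973172672
```

play_rows(
  steps=[
    {"travel": [0.2, 0, 0], "angular": [0, 0, 0]},
    {"travel": [0.2, 0, 0], "angular": [0, 0, 0]},
    {"travel": [0.2, 0, 0], "angular": [0, 0, 0]},
    {"travel": [0.2, 0, 0], "angular": [0, 0, 0]},
    {"travel": [0.2, 0, 0], "angular": [0, 0, 0]},
    {"travel": [0.2, 0, 0], "angular": [0, 0, 0]},
    {"travel": [0.2, 0, 0], "angular": [0, 0, 0]},
    {"travel": [0.2, 0, 0], "angular": [0, 0, 0]},
    {"travel": [0.2, 0, 0], "angular": [0, 0, 0]},
    {"travel": [0.2, 0, 0], "angular": [0, 0, 0]},
    {"travel": [0.2, 0, 0], "angular": [0, 0, 0]},
    {"travel": [0.2, 0, 0], "angular": [0, 0, 0]},
  ],
)

```text
t: 17.75
eef_pos: [0.5867, 0.1502, 0.0425]
tool_rot: [0.0, 0.99, 0.14, -0.0]
wrist_force: [-0.8, -1.1, -2.2]
grip_width: 0.0095
```

play_rows(
  steps=[
    {"travel": [0.2, 0, 0], "angular": [0, 0, 0]},
    {"travel": [0.2, 0, 0], "angular": [0, 0, 0]},
    {"travel": [0.2, 0, 0], "angular": [0, 0, 0]},
    {"travel": [0.2, 0, 0], "angular": [0, 0, 0]},
    {"travel": [0.2, 0, 0], "angular": [0, 0, 0]},
    {"travel": [0.2, 0, 0], "angular": [0, 0, 0]},
    {"travel": [0.2, 0, 0], "angular": [0, 0, 0]},
    {"travel": [0.2, 0, 0], "angular": [0, 0, 0]},
    {"travel": [0.2, 0, 0], "angular": [0, 0, 0]},
    {"travel": [0.2, 0, 0], "angular": [0, 0, 0]},
  ],
)

```text
t: 19.0
eef_pos: [0.6059, 0.1557, 0.0425]
tool_rot: [-0.0, 0.99, 0.14, -0.0]
wrist_force: [-0.5, -1.0, -1.5]
grip_width: 0.0095
```

```bash
python3 - <<'E'
from d import *
st(); c,im,D=snap("w8",()); save("pics/c8.png",cv2.resize(im[0:300,220:430],None,fx=2.8,fy=2,interpolation=2))
E
```

```text
t 19.0 TCP dock 0.0663787693186344 0.0005487061075118704 z 0.04253126191929847 gauge x~ 0.08037876931863441 F x,y,z [-0.73 -0.8  -1.52] M [-0.36  0.16  0.06]
19.0 [0.60591956 0.15573777 0.04253126] yaw 0.28078921312818855 [-1.15511005e-05  9.90160854e-01  1.39933849e-01 -4.09036074e-06] 0.009547945546846624 [-0.48 -0.98 -1.52]
```

View pics/c8.png

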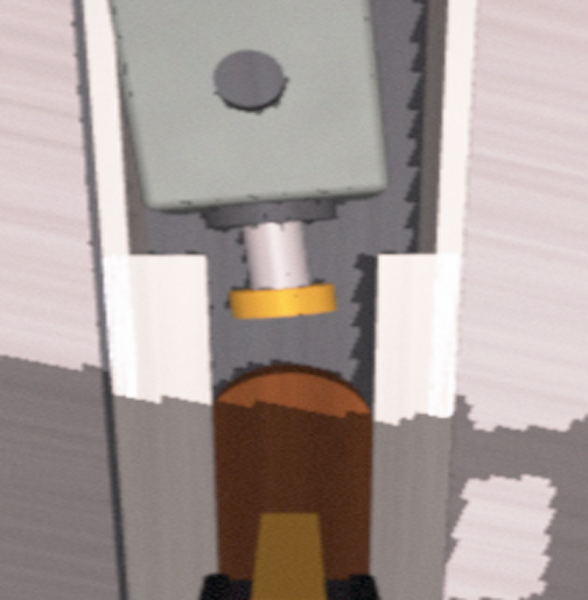

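play_rows(
  steps=[
    {"travel": [0.15, 0, 0], "angular": [0, 0, 0]},
    {"travel": [0.15, 0, 0], "angular": [0, 0, 0]},
    {"travel": [0.15, 0, 0], "angular": [0, 0, 0]},
    {"travel": [0.15, 0, 0], "angular": [0, 0, 0]},
    {"travel": [0.15, 0, 0], "angular": [0, 0, 0]},
    {"travel": [0.15, 0, 0], "angular": [0, 0, 0]},
    {"travel": [0.15, 0, 0], "angular": [0, 0, 0]},
    {"travel": [0.15, 0, 0], "angular": [0, 0, 0]},
  ],
)

```text
t: 20.05
eef_pos: [0.6174, 0.159, 0.0425]
tool_rot: [-0.0, 0.99, 0.14, -0.0]
wrist_force: [0.2, -0.6, -2.4]
grip_width: 0.0097
```

play_rows(
  steps=[
    {"travel": [0.1, 0, 0], "angular": [0, 0, 0]},
    {"travel": [0.1, 0, 0], "angular": [0, 0, 0]},
    {"travel": [0.1, 0, 0], "angular": [0, 0, 0]},
    {"travel": [0.1, 0, 0], "angular": [0, 0, 0]},
  ],
)

```text
t: 20.55
eef_pos: [0.6202, 0.1599, 0.0423]
tool_rot: [0.0, 0.99, 0.14, -0.001]
wrist_force: [-4.8, -1.3, 0.8]
grip_width: 0.0097
```

play_rows(
  steps=[
    {"travel": [0.1, 0, 0], "angular": [0, 0, 0]},
    {"travel": [0.1, 0, 0], "angular": [0, 0, 0]},
    {"travel": [0.1, 0, 0], "angular": [0, 0, 0]},
    {"travel": [0.1, 0, 0], "angular": [0, 0, 0]},
  ],
)

```text
t: 21.05
eef_pos: [0.624, 0.1613, 0.0422]
tool_rot: [-0.0, 0.99, 0.14, -0.001]
wrist_force: [-4.6, -0.1, 1.4]
grip_width: 0.0092
```

```bash
python3 - <<'E'
from d import *
st()
E
```

```text
t 21.05 TCP dock 0.08530211633847362 0.0008845635410353915 z 0.04223596543037983 gauge x~ 0.09930211633847363 F x,y,z [-4.41  1.15  1.43] M [-0.07  0.95  0.08]
```

play_rows(
  steps=[
    {"travel": [0.1, 0, 0], "angular": [0, 0, 0]},
    {"travel": [0.1, 0, 0], "angular": [0, 0, 0]},
    {"travel": [0.1, 0, 0], "angular": [0, 0, 0]},
    {"travel": [0.1, 0, 0], "angular": [0, 0, 0]},
    {"travel": [0.1, 0, 0], "angular": [0, 0, 0]},
  ],
)

```text
t: 21.68
eef_pos: [0.6286, 0.1629, 0.0421]
tool_rot: [-0.0, 0.99, 0.14, -0.001]
wrist_force: [-4.8, 0.3, 0.3]
grip_width: 0.0094
```

play_rows(
  steps=[
    {"travel": [0.1, 0, 0], "angular": [0, 0, 0]},
    {"travel": [0.1, 0, 0], "angular": [0, 0, 0]},
    {"travel": [0.05, 0, 0], "angular": [0, 0, 0]},
  ],
)

```text
t: 22.05
eef_pos: [0.6309, 0.1637, 0.042]
tool_rot: [-0.0, 0.99, 0.14, -0.001]
wrist_force: [-5.6, 0.2, -0.8]
grip_width: 0.0096
```

play_rows(
  steps=[
    {"travel": [0.05, 0, 0], "angular": [0, 0, 0]},
    {"travel": [0.05, 0, 0], "angular": [0, 0, 0]},
  ],
)

```text
t: 22.3
eef_pos: [0.6316, 0.1639, 0.042]
tool_rot: [-0.0, 0.99, 0.14, -0.002]
wrist_force: [-6.3, -0.3, 1.3]
grip_width: 0.0095
```

```bash
python3 - <<'E'
from d import *
st()
E
```

```text
t 22.3 TCP dock 0.09333408314263214 0.0013348385748790173 z 0.04196406988964457 gauge x~ 0.10733408314263215 F x,y,z [-6.19  1.43  1.26] M [-0.01  1.24  0.08]
```

play_rows(
  steps=[
    {"travel": [0.05, 0, 0], "angular": [0, 0, 0]},
    {"travel": [0.05, 0, 0], "angular": [0, 0, 0]},
  ],
)

```text
t: 22.55
eef_pos: [0.6321, 0.164, 0.0419]
tool_rot: [-0.0, 0.99, 0.14, -0.002]
wrist_force: [-9.0, -0.2, 2.7]
grip_width: 0.0099
```

play_rows(
  steps=[
    {"travel": [0.05, 0, 0], "angular": [0, 0, 0]},
    {"travel": [0, 0, 0], "angular": [0, 0, 0]},
  ],
)

```text
t: 22.8
eef_pos: [0.6323, 0.1641, 0.0419]
tool_rot: [-0.0, 0.99, 0.14, -0.003]
wrist_force: [-8.2, -1.4, 1.5]
grip_width: 0.0096
```

play_rows(
  steps=[
    {"travel": [0.05, 0, 0], "angular": [0, 0, 0]},
    {"travel": [0, 0, 0], "angular": [0, 0, 0]},
  ],
)

```text
t: 23.05
eef_pos: [0.6325, 0.1641, 0.0418]
tool_rot: [-0.0, 0.99, 0.14, -0.003]
wrist_force: [-8.5, -1.9, 3.6]
grip_width: 0.0098
```

```bash
python3 - <<'E'
from d import *
st(); c,im,D=snap("w9",()); save("pics/c9.png",cv2.resize(im[0:300,220:430],None,fx=2.8,fy=2,interpolation=2))
E
```

```text
t 23.05 TCP dock 0.09427217017205836 0.0012806969830945342 z 0.04181408386512968 gauge x~ 0.10827217017205837 F x,y,z [-8.7   0.52  3.56] M [-0.18  1.76  0.09]
23.05 [0.63253278 0.16412314 0.04181408] yaw 0.28124071322842453 [-1.26190066e-04  9.90125100e-01  1.40156789e-01 -2.88889882e-03] 0.009756317987100903 [-8.51 -1.9   3.56]
```

View pics/c9.png

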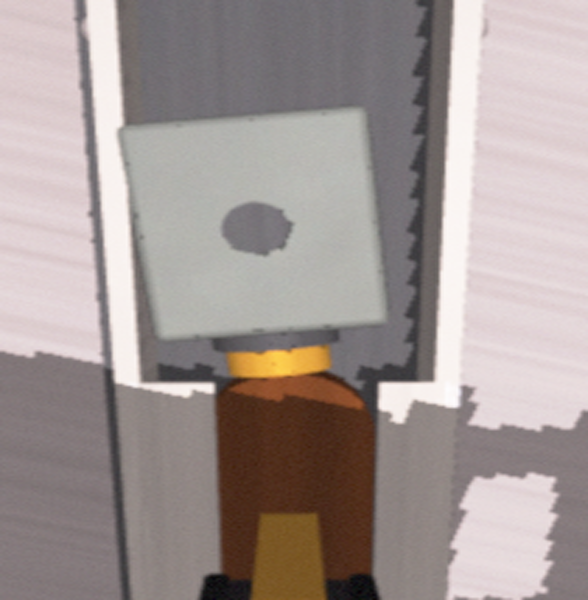

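play_rows(
  steps=[
    {"travel": [0.05, 0, 0], "angular": [0, 0, 0]},
    {"travel": [0.05, 0, 0], "angular": [0, 0, 0]},
    {"travel": [0, 0, 0], "angular": [0, 0, 0]},
  ],
)

```text
t: 23.48
eef_pos: [0.6331, 0.1643, 0.0419]
tool_rot: [-0.0, 0.99, 0.14, -0.003]
wrist_force: [-11.3, -1.3, 4.5]
grip_width: 0.0097
```

play_rows(
  steps=[
    {"travel": [0.05, 0, 0], "angular": [0, 0, 0]},
    {"travel": [0, 0, 0], "angular": [0, 0, 0]},
  ],
)

```text
t: 23.72
eef_pos: [0.6333, 0.1643, 0.0417]
tool_rot: [-0.0, 0.99, 0.14, -0.004]
wrist_force: [-12.8, -2.2, 4.8]
grip_width: 0.0098
```

```bash
python3 - <<'E'
from d import *
st()
E
```

```text
t 23.725 TCP dock 0.09503787077090708 0.001291834065457815 z 0.04170563822588823 gauge x~ 0.1090378707709071 F x,y,z [-12.92   1.46   4.81] M [-0.27  2.12  0.11]
```

play_rows(
  steps=[
    {"travel": [0.05, 0, 0], "angular": [0, 0, 0]},
    {"travel": [0, 0, 0], "angular": [0, 0, 0]},
    {"travel": [0, 0, 0], "angular": [0, 0, 0]},
  ],
)

```text
t: 24.1
eef_pos: [0.6335, 0.1644, 0.0417]
tool_rot: [-0.0, 0.99, 0.14, -0.004]
wrist_force: [-13.3, -1.6, 5.8]
grip_width: 0.0095
```

play_rows(
  steps=[
    {"travel": [-0.1, 0, 0], "angular": [0, 0, 0]},
    {"travel": [-0.1, 0, 0], "angular": [0, 0, 0]},
    {"travel": [-0.1, 0, 0], "angular": [0, 0, 0]},
    {"travel": [-0.1, 0, 0], "angular": [0, 0, 0]},
    {"travel": [-0.05, 0, 0.1], "angular": [0, 0, 0]},
    {"travel": [0, 0, 0.05], "angular": [0, 0, 0]},
    {"travel": [0, 0, 0], "angular": [0, 0, 0]},
  ],
)

```text
t: 24.98
eef_pos: [0.6315, 0.1634, 0.0406]
tool_rot: [-0.0, 0.99, 0.14, -0.001]
wrist_force: [-5.3, -1.3, -0.6]
grip_width: 0.0095
```

```bash
python3 - <<'E'
from d import *
st(); c,im,D=snap("w10",()); save("pics/c10.png",cv2.resize(im[0:300,220:430],None,fx=2.8,fy=2,interpolation=2))
E
```

```text
t 24.975 TCP dock 0.09312726900767754 0.0008578497856012376 z 0.040606553422466704 gauge x~ 0.10712726900767755 F x,y,z [-5.4   0.24 -0.63] M [-0.12  0.92  0.04]
24.975 [0.6315486  0.16340135 0.04060655] yaw 0.2809697726231865 [-1.70513048e-05  9.90147404e-01  1.40023125e-01 -1.28184312e-03] 0.009545751824725519 [-5.25 -1.26 -0.63]
```

View pics/c10.png

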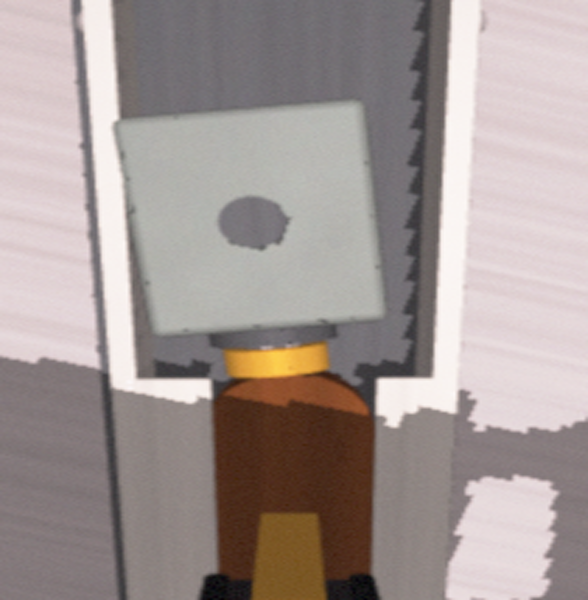

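play_rows(
  steps=[
    {"travel": [-0.1, 0, 0], "angular": [0, 0, 0]},
    {"travel": [-0.1, 0, 0.05], "angular": [0, 0, 0]},
    {"travel": [-0.05, 0, 0.05], "angular": [0, 0, 0]},
    {"travel": [0, 0, 0], "angular": [0, 0, 0]},
    {"travel": [0, 0, 0], "angular": [0, 0, 0]},
  ],
)

```text
t: 25.65
eef_pos: [0.6306, 0.1628, 0.0401]
tool_rot: [-0.0, 0.99, 0.14, 0.0]
wrist_force: [-1.1, -0.2, -0.4]
grip_width: 0.0096
```

```bash
python3 - <<'E'
from d import *
st()
E
```

```text
t 25.65 TCP dock 0.09200588354295125 0.0005581066283043452 z 0.04013146290781955 gauge x~ 0.10600588354295126 F x,y,z [-1.09  0.1  -0.37] M [-0.01  0.29  0.03]
```

play_rows(
  steps=[
    {"travel": [0, 0, 0], "angular": [0, 0, 0]},
    {"travel": [0, 0, 0], "angular": [0, 0, 0]},
    {"travel": [0, 0, 0], "angular": [0, 0, 0]},
    {"travel": [0, 0, 0], "angular": [0, 0, 0]},
    {"travel": [0, 0, 0], "angular": [0, 0, 0]},
  ],
  hand=4.0,
)

```text
t: 26.28
eef_pos: [0.6304, 0.1628, 0.0401]
tool_rot: [0.0, 0.99, 0.14, 0.0]
wrist_force: [-0.7, -0.2, 0.0]
grip_width: 0.0396
```

play_rows(
  steps=[
    {"travel": [0, 0, -0.5], "angular": [0, 0, 0]},
    {"travel": [0, 0, -1.5], "angular": [0, 0, 0]},
    {"travel": [0, 0, -3], "angular": [0, 0, 0]},
    {"travel": [0, 0, -4], "angular": [0, 0, 0]},
    {"travel": [-1, 0, -4], "angular": [0, 0, 0]},
    {"travel": [-3, 0, -3], "angular": [0, 0, 0]},
    {"travel": [-4, 0, -2], "angular": [0, 0, 0]},
    {"travel": [-4, 0, 0], "angular": [0, 0, 0]},
    {"travel": [-2, 0, 0], "angular": [0, 0, 0]},
    {"travel": [0, 0, 0], "angular": [0, 0, 0]},
  ],
)

```text
t: 27.52
eef_pos: [0.4954, 0.1238, 0.2216]
tool_rot: [0.0, 0.99, 0.14, 0.001]
wrist_force: [0.1, 0.3, 0.2]
grip_width: 0.04
```

```bash
python3 - <<'E'
from d import *
st(); c,im,D=snap("w11",()); 
save("pics/c11.png",cv2.resize(im,None,fx=1.2,fy=1.2))
P=cloud(c,D); x=P[...,:2]@ex-.559; y=P[...,:2]@ey+.0177
R=(y>-.02)&(y<.02)&(D>0)
f=R&(P[...,2]>.058)&(P[...,2]<.08)&(x>.0)&(x<.2)
print("fin",f.sum(),cv2.minAreaRect(np.stack([x[f],y[f]],-1).astype(np.float32)*1000),np.median(P[f][:,2]))
b=(im[...,0].astype(int)-im[...,2]>25)&(P[...,2]<.035)&(P[...,2]>.012)&R&(x>.05)&(x<.2)
print("body x",np.percentile(x[b],[1,99]),"y",np.percentile(y[b],[1,99]),"z",np.percentile(P[b][:,2],[5,50,95]))
w=b&(x<.145)&(x>.10); 
A=np.c_[x[w],y[w],np.ones(w.sum())]; print("body top plane",np.linalg.lstsq(A,P[w][:,2],rcond=None)[0])
E
```

```text
t 27.525 TCP dock -0.04865418089433171 0.00032239272646941014 z 0.22159300975006246 gauge x~ -0.0346541808943317 F x,y,z [0.14 0.27 0.18] M [-0.02  0.02 -0.02]
27.525 [0.49539711 0.12384077 0.22159301] yaw 0.28062741370916433 [6.65540324e-05 9.90171488e-01 1.39853649e-01 1.17366441e-03] 0.04001123240452982 [0.06 0.3  0.18]
fin 845 ((90.76461029052734, 1.636967420578003), (9.682175636291504, 40.158321380615234), 89.64249420166016) 0.07132222804299934
body x [0.06588439 0.13206684] y [-0.01274484  0.01465157] z [0.01992778 0.02137194 0.02300397]
body top plane [ 0.00136838 -0.02543372  0.02137715]
```

View pics/c11.png

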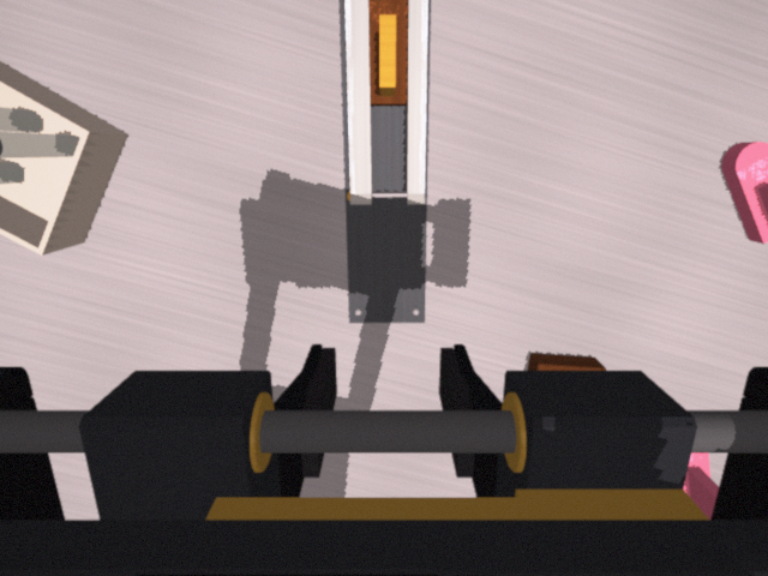

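play_rows(
  steps=[
    {"travel": [2, 0, -1], "angular": [0, 0, 0]},
    {"travel": [4, 0, 0], "angular": [0, 0, 0]},
    {"travel": [3, 0, 0], "angular": [0, 0, 0]},
    {"travel": [1, 0, 0], "angular": [0, 0, 0]},
    {"travel": [0, 0, 0], "angular": [0, 0, 0]},
  ],
)

```text
t: 28.2
eef_pos: [0.5921, 0.1518, 0.2296]
tool_rot: [0.0, 0.99, 0.14, -0.001]
wrist_force: [0.1, -0.4, 0.6]
grip_width: 0.0403
```

```bash
python3 - <<'E'
from d import *
st(); c,im,D=snap("w12",()); 
save("pics/c12.png",cv2.resize(im[0:200,240:400],None,fx=4.5,fy=3,interpolation=2))
P=cloud(c,D)
for k in ("w7.npz","w8.npz","w12.npz"):
    z=np.load(k); c=(z["K"],z["R"],z["t"]); P=cloud(c,z["D"]); x=P[...,:2]@ex-.559; y=P[...,:2]@ey+.0177; im=z["im"].astype(int)
    m=(im[...,0]>200)&(im[...,2]<120)&(abs(y-.003)<.009)&(P[...,2]>.018)&(P[...,2]<.03)&(x>.12)&(x<.17)
    if m.sum(): print(k,"disc x",np.percentile(x[m],[2,50,98]),m.sum())
    h=(abs(y-.003)<.012)&(P[...,2]>.032)&(x>.14)&(x<.2)
    if h.sum(): print("housing front",np.percentile(x[h],1))
im2,_=arm.get_image("scene"); save("pics/s2.png",im2)
im3,D3=arm.get_image("top"); save("pics/t2.png",im3)
E
```

```text
t 28.2 TCP dock 0.05201493972353177 0.0005349721340849843 z 0.22955737192228584 gauge x~ 0.06601493972353178 F x,y,z [ 0.   -0.39  0.58] M [-0.05  0.03 -0.  ]
28.2 [0.59211495 0.15176885 0.22955737] yaw 0.2809923570378546 [ 1.03168766e-05  9.90146506e-01  1.40034403e-01 -5.11610364e-04] 0.04028945456674571 [ 0.11 -0.37  0.58]
w7.npz disc x [0.13382019 0.13687568 0.13971997] 473
w8.npz disc x [0.13374949 0.13682205 0.13984322] 395
housing front 0.14825186956490433
w12.npz disc x [0.14642873 0.14900435 0.1516889 ] 83
housing front 0.16021494102018438
```

View pics/c12.png

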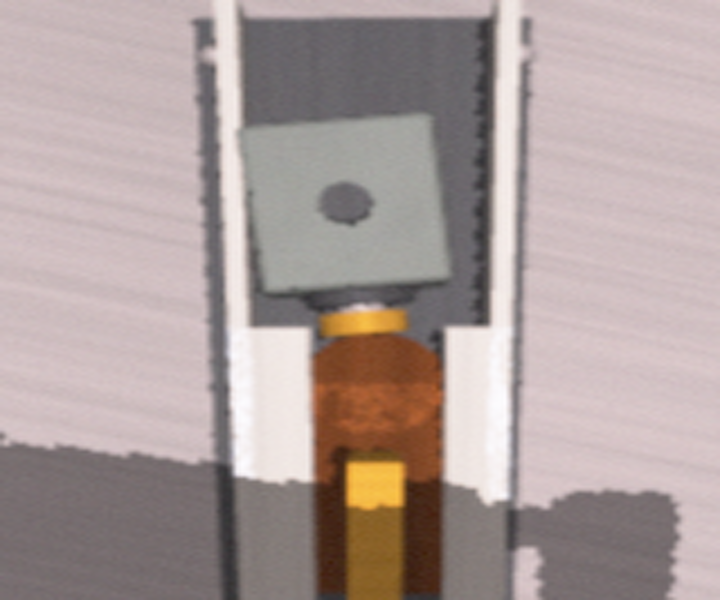

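View pics/s2.png

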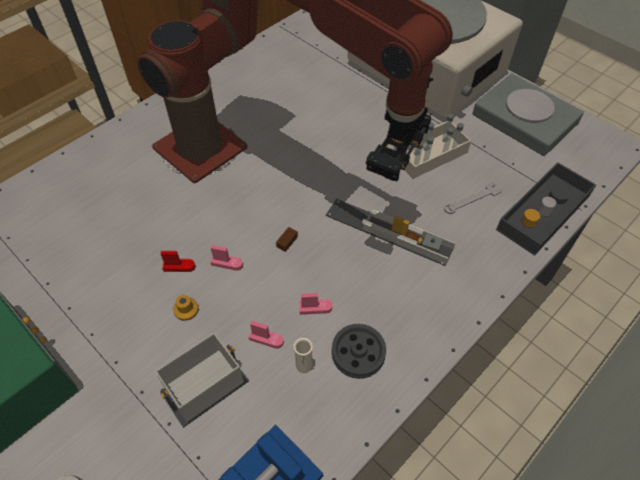

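The disc has moved about 12 mm, from 136.8 to 149.0 mm. The flap is shut, the gauge lies flat and the bystanders are where they were, so I'm handing in.

```bash
python3 -c "
from rig import arm
print(arm.sign_off())"
```

```text
the job is handed in; nothing more can be done
None
```

I gripped the walnut gauge by its brass fin and pushed it nose first through the flap and along the channel until the plunger was home. I then let go, backed the arm clear and handed the job in at about 28 s; no verdict was reported.

**Force:** The push felt steady at about 5 N while the plunger dragged. It then rose at about 5 N per mm once the plunger was home, and the highest push I read was about 13.4 N, under the 18 N limit. I eased off to about 1 N before opening the fingers.

**Last checks in the wrist and scene pictures:**
- **Plunger:** the disc has moved in about 12.2 mm, measured to about 1 mm, against the 10.5 mm needed.
- **Gauge position:** the origin is about 106 mm behind the gate and about 1.5 mm to +y.
- **Gauge level:** its top face measures level along its length and within 1.5 degrees across. Its height matches lying on the channel floor.
- **Flap:** it shows as a straight line across the gate, so it looks shut. I judged this by eye and did not measure the angle.
- **Bystanders:** none had visibly moved in the scene picture, also judged by eye.

None of the checks failed. The arm's own reading put the gauge's sideways position about 1 mm off from the camera's, which is well within the slack in the slot.

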